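# Try the new stay on the bench locker

## Task

The wide bench locker has just had a new stay fitted to its lift-up door; try it out. Take the door by its handle, raise it until the stay locks, and let go so that it stands open by itself; then press the release pad on the locker's side so that the door comes down and shuts fully. Leave the slim locker's door shut.

Things in the scene. Friction and masses are not known exactly. Their poses are not given: they have to be found in the camera images.
- wide_door (a joint): Wide grey locker's door, rad: 0 shut (sloping 60 deg, facing the robot), 1.05 level, 1.60 end stop; grows as its lower edge rises. Level hinge along its top edge, 200 mm above the bench. Locker 220 wide, 205 high, 205 deep. The stay catches at about 1.42: raise to 1.5 or so; let go, it rests locked at about 1.39. Let go lower, or released, it sinks shut by itself, damped, in 2 to 4 s. Lifting takes 3 to 10 N.
- wide_handle (a point): Centre of that door's handle: level barrel, 20 dia, 22 long, flat ends facing left and right, on a thin stem 40 off the door, mid-width near the lower edge. Pinched by its ends from straight above it pivots in the fingers as the door swings. Arc of radius 131 mm about the hinge; door shut: 97 mm nearer the robot than the hinge and 88 below it; x into locker, y left, z up (turns with door).
- wide_pad (a point): Top centre of the wide locker's release pad: black, 26 (x) by 24 (y) mm, on a rod outside its left (+y) side wall, 235 mm above the bench, 30 above the lid. x into locker, y left, z up. Hinge axis 20 mm to -x, 35 below; door's middle 124 to -y. Springy, presses down 14 mm to its stop (3 to 9 N); 10 mm frees the locked door. Hold it down about 1 s, until the door has sunk past the catch.
- slim_door (a joint): Angle (rad) of the door of the slim locker, 140 mm wide, otherwise built like the wide one and standing beside it on either side, with a handle and pad of its own: not to be used. 0 = shut.

How it is judged:
By the outcome, as a careful person would: the job done as asked, in the order asked, and still so for the second after the job is handed in, with the robot touching nothing.
It also fails if it takes over 58 s, if anything falls off the work surface, if the arm or the gripper's body presses on something with over 40 N, if the wrist force passes 120 N, or if a joint passes its speed limit or range.

## Robot

A 6-joint arm with a two-finger parallel gripper is mounted at the origin on the work surface. World frame = base frame: x ahead of the robot, y to its left, z up, the work surface at z = 0. Lengths are in mm, angles in degrees, forces in N, time in s.
With the tool pointing down it reaches from about 350 to 925 mm from the base axis. Payload 6.4 kg.
Tool frame: the origin (TCP) lies midway between the tips of the shut fingers; the grasp point (between the pads) lies 19 mm behind it; z points along the fingers, y is the direction in which the jaws open and shut (so a half turn about z gives the same grasp; the last joint's range is limited). The gripper opens to 94 mm and grips with 3 to 60 N. Pads are 16 mm wide; open, the fingers measure 119 mm over their backs; the gripper's body (75 mm by 177 mm) begins 78 mm behind the grasp point.
Start: joints at [54.196, 14.043, 89.255, -0, 76.702, -9.975], TCP at [283.195, 585.077, 205.455] pointing down, gripper open.
Joint ranges: [-179.41, 179.41], [-58.25, 129.5], [7.25, 145.43], [-54.29, 234.29], [11.92, 165.04], [-157.13, 157.13]. Speed limits (degrees/s): [147.25, 147.25, 180, 180, 180, 180].

## Interface

Orientations are given as [roll, pitch, yaw] about the fixed x, y, z axes, in that order (R = Rz(yaw) Ry(pitch) Rx(roll)).
In Python, from bench import r, cams gives the robot as it stands.
- The arm moves only by the tool step_arm, never from a script. Its argument "increments" is a list of rows, each a list of 7 numbers: the shift along the tool's x, y, z in cm, then the turn, a rotation vector about the tool's x, y, z in degrees, then the gripper's target within -1 to 1 (shut at 1, half-way at 0, fully open at -1). A call has exactly 8 rows; each row is the pose to reach, as a shift and turn from the pose commanded when the call began, along the tool's axes at that moment; what a row does not reach only later rows make up. A row lasts 1/10 s, in which the tool goes at most 50 mm and 8.59 degrees, less where a joint would pass 70% of its speed; a pose out of reach is approached as far as the arm can. A call with a gripper value outside its range is refused whole. The fingers move at their own pace and stop on an object; "newtons" is the grip in N (left out, the last holds). Time passes only in rows, so rows that repeat a pose let the fingers close, or fill a call up. It gives the time, the measured TCP pose, the force and the opening at its end, in the units of the state.
- r.get_obs(): the state, without advancing time (a new reading comes with each control period).
- cams.camera(name): name is "scene" or "top" or "wrist"; returns a dict with "color" (480x640x3 uint8, blue, green, red), "fx", "fy", "cx", "cy" (pixels), "R" (3x3) and "t" (3): a world point X has camera coordinates R X + t; the wrist camera has in their place "T_tool_cam" (4x4, takes a point from camera to tool coordinates, whose origin is the TCP and whose axes are the flange's). Camera axes: x right, y down, z forward; pixel columns grow to the right and rows downward; lengths in mm; the calibration is good to about 2 mm. A picture is of the moment at which its call begins: read the wrist's pose just before it. There is no depth.
- r.sign_off(): hands the job in, once; it reports no verdict.
The state is a dict: "time_s": time; "joint_positions": joint angles; "qd": joint speeds; "joint_torque": joint torques, N m; "eef_pos": TCP position; "ee_rot": TCP orientation; "wrist_force": force on the tool from outside, world axes, zero at the start; "ft_torque": the same for the moment, N m; "finger_gap": opening from 0.0 (shut) to 1.0 (fully open).
Only numpy, scipy, OpenCV 4.12 (cv2) and the standard library are available. Lean on these libraries where they do the work, as an engineer would, in place of code of your own. Each camera call takes 0.05 s, during which the arm holds its last target. There are 200 camera calls.

## Working session

There is one attempt and no reset: what is moved stays moved. The work goes in short steps, Python scripts to look and compute and a tool call to move; the robot and the scene stay as the last step left them, time stands still between calls to the robot, and variables do not carry over. Pictures are saved under pics/ and viewed, about 8 in all and at most 12, crops included, and the job is handed in when it is done.

Besides the shell and the picture viewer there is one more tool, called after ">>>" as name(argument=value, ...), one argument or row to a line, values as JSON. step_arm: Moves the arm, as the interface text tells. Its arguments: {"type":"object","properties":{"increments":{"type":"array","items":{"type":"array","items":{"type":"number"}}},"newtons":{"type":"number"}},"required":["increments"]}

```bash
mkdir -p pics; ls
python3 - <<'E'
from bench import r,cams
import cv2,numpy as np
o=r.get_obs();print({k:np.round(v,2) for k,v in o.items()})
for n in("scene","top"):
    c=cams.camera(n);cv2.imwrite(f"pics/{n}0.png",c["color"]);print(n,c["fx"],c["cx"],c["cy"],np.round(c["R"],3).tolist(),np.round(c["t"],1))
E
```

```text
pics
{'time_s': np.float64(0.0), 'joint_positions': array([54.2 , 14.08, 89.32,  0.  , 76.7 , -9.98]), 'qd': array([ 0.03, -0.1 ,  0.02,  0.09, -0.04,  0.07]), 'joint_torque': array([ 0.000e+00, -4.158e+01, -3.146e+01,  7.000e-02,  3.000e-02,
       -0.000e+00]), 'eef_pos': array([282.84, 584.58, 204.36]), 'ee_rot': array([-1.7989e+02, -2.0000e-02,  1.5417e+02]), 'wrist_force': array([-0.81,  0.44,  1.1 ]), 'ft_torque': array([ 0.01, -0.03,  0.02]), 'finger_gap': np.float64(1.0)}
scene 623.9553069064608 307.21748787009585 241.7397944402387 [[-0.557, 0.83, 0.02], [0.522, 0.369, -0.769], [-0.646, -0.418, -0.639]] [ 285.6 -150.7 1667. ]
top 593.324098367052 312.11719151172616 242.2993045201876 [[0.025, -1.0, -0.014], [-0.997, -0.024, -0.067], [0.067, 0.016, -0.998]] [  53.6  573.3 1250.6]
```

View pics/scene0.png

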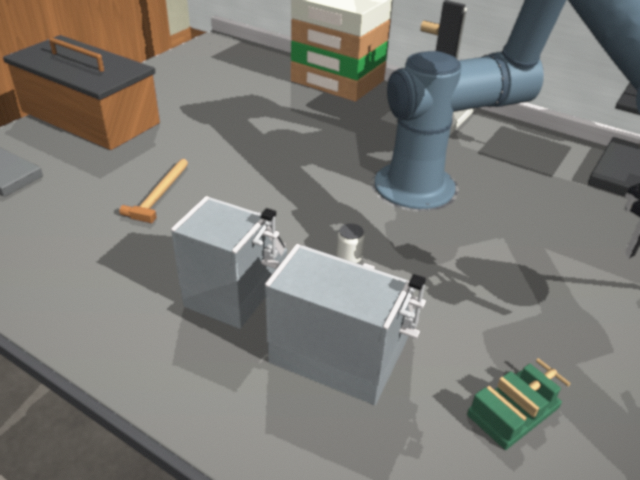

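View pics/top0.png

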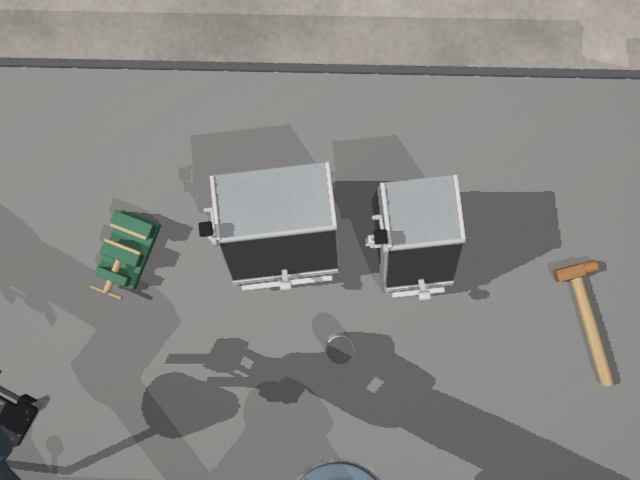

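The scene view shows two grey lockers, the wide one nearer the camera, its black pad at about (417,282). In the top view the wide locker is on the left, with its pad at about (206,229) and its handle barrel at about (285,282). The slim one is on the right, with its pad at (381,237). A can stands at (340,348), to the right of the wide door and in front of it.

```bash
cat > h.py <<'E'
from bench import r,cams
import cv2,numpy as np
from scipy.spatial.transform import Rotation as Ro
def cast(c,u,v,z,R=None,t=None):
    R=c["R"];t=c["t"]
    d=R.T@np.array([(u-c["cx"])/c["fx"],(v-c["cy"])/c["fy"],1]);C=-R.T@t
    return C+d*(z-C[2])/d[2]
def proj(c,X):
    p=c["R"]@X+c["t"];return c["fx"]*p[0]/p[2]+c["cx"],c["fy"]*p[1]/p[2]+c["cy"]
def rel(target,rpy,p=None):
    """shift(cm) and rotvec(deg) in tool axes from the measured pose to target"""
    o=r.get_obs();A=Ro.from_euler('xyz',o["ee_rot"],degrees=True);B=Ro.from_euler('xyz',rpy,degrees=True)
    d=A.inv().apply(np.array(target)-o["eef_pos"])/10
    return np.round(d,2),np.round((A.inv()*B).as_rotvec(degrees=True),2)
E
python3 - <<'E'
from h import *
c=cams.camera("top");s=cams.camera("scene")
def blob(c,x0,x1,y0,y1):
    m=(c["color"].max(2)<40).astype(np.uint8);M=np.zeros_like(m);M[y0:y1,x0:x1]=m[y0:y1,x0:x1]
    n,l,st,ce=cv2.connectedComponentsWithStats(M);i=1+np.argmax(st[1:,4]);return st[i],ce[i]
st,ce=blob(c,195,212,215,240);print(st,ce);P=cast(c,*ce,235);print("pad",P,"scene",proj(s,P))
print("scene blob",blob(s,405,430,270,292))
print("handle~",cast(c,285.5,283,112), "can top",[cast(c,340,348,z) for z in(50,100)])
# lid edges back corners at z=205
print([cast(c,u,v,205).round() for u,v in((213,180),(331,167),(219,241),(336,229))])
a=cv2.resize(c["color"][215:305,195:345],None,fx=5,fy=5,interpolation=cv2.INTER_CUBIC);cv2.imwrite("pics/a.png",a)
E
```

```text
[209 222   3  13  14] [210.57142857 227.57142857]
pad [579.31721592 246.20104665 235.        ] scene (np.float64(410.4869902452379), np.float64(278.6973602636928))
scene blob (array([410, 283,  10,   6,  29], dtype=int32), array([414.86206897, 285.55172414]))
handle~ [483.7142449  116.90167466 112.        ] can top [array([352.62280289,   4.26471026,  50.        ]), array([358.06196911,   6.0297401 , 100.        ])]
[array([670., 251., 205.]), array([699.,  34., 205.]), array([558., 235., 205.]), array([585.,  22., 205.])]
```

View pics/a.png

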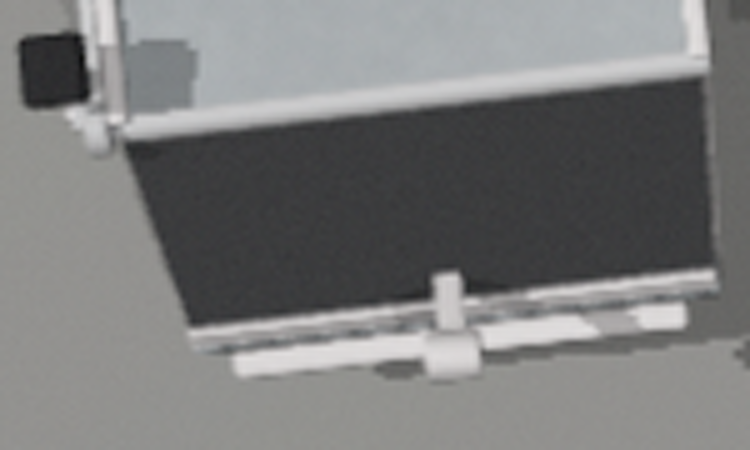

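Run:
```python
from h import *
c=cams.camera("top");s=cams.camera("scene")
P=cast(c,205.8+.0,229,235);H=cast(c,285.4,286,112)
d=(P-H)[:2];yaw=np.degrees(np.arctan2(d[1],d[0])-np.arctan2(124,117))
print("P",P,"H",H,"len",np.hypot(*d),"exp",np.hypot(117,124),"yaw",yaw,"scene proj P",proj(s,P),"H",proj(s,H))
for y in(7,7.5,8,yaw):
    R=Ro.from_euler('z',y,degrees=True).as_matrix()
    Hp=P+R@[-117,-124,-123];print(y,"H from P",Hp.round(1),"pix",np.round(proj(c,Hp),1))
print(rel(H,[180,0,180+yaw]))
```

```text
P [576.5557688  254.63832274 235.        ] H [477.79708341 116.9323401  112.        ] len 169.45859551582703 exp 170.48460341039598 yaw 7.689295635041313 scene proj P (np.float64(415.79609789026085), np.float64(279.76220966600897)) H (np.float64(367.117888123794), np.float64(269.75285872457937))
7 H from P [475.5 117.3 112. ] pix [285.2 287.1]
7.5 H from P [476.7 116.4 112. ] pix [285.6 286.5]
8 H from P [478.  115.6 112. ] pix [286.1 285.9]
7.689295635041313 H from P [477.2 116.1 112. ] pix [285.8 286.3]
(array([-37.92, -33.63,   9.32]), array([-3.000e-02, -2.000e-02, -3.352e+01]))
```

>>> step_arm(
  increments=[
    [-3.5,-3.1,-1,0,0,-3,-1],
    [-7.1,-6.3,-2,0,0,-6,-1],
    [-10.6,-9.4,-3,0,0,-9,-1],
    [-14.2,-12.6,-3,0,0,-13,-1],
    [-17.7,-15.7,-3,0,0,-16,-1],
    [-21.3,-18.9,-3,0,0,-19,-1],
    [-24.8,-22,-3,0,0,-22,-1],
    [-28.4,-25.2,-3,0,0,-25,-1],
  ],
)

```text
time_s: 1.1
eef_pos: [429.4, 232.8, 235.7]
ee_rot: [180.0, 0.0, 179.3]
wrist_force: [0.6, 0.3, -0.0]
finger_gap: 1.0
```

Run:
```python
from h import *
print(rel([477.5,116.5,200],[180,0,187.6]))
```

```text
(array([ -4.95, -11.58,   3.57]), array([ 0.01,  0.04, -8.28]))
```

>>> step_arm(
  increments=[
    [-1.2,-2.9,0,0,0,-2.1,-1],
    [-2.5,-5.8,0,0,0,-4.2,-1],
    [-3.7,-8.7,0,0,0,-6.2,-1],
    [-4.95,-11.6,1.5,0,0,-8.3,-1],
    [-4.95,-11.6,3.6,0,0,-8.3,-1],
    [-4.95,-11.6,3.6,0,0,-8.3,-1],
    [-4.95,-11.6,3.6,0,0,-8.3,-1],
    [-4.95,-11.6,3.6,0,0,-8.3,-1],
  ],
)

```text
time_s: 1.9
eef_pos: [477.3, 118.4, 200.6]
ee_rot: [-180.0, 0.1, -172.5]
wrist_force: [-1.0, -0.0, -1.2]
finger_gap: 1.002
```

Run:
```python
from h import *
o=r.get_obs();w=cams.camera("wrist")
T=w["T_tool_cam"];print(np.round(T,2).tolist(),w["fx"],w["cx"],w["cy"],o["eef_pos"],o["ee_rot"])
A=np.eye(4);A[:3,:3]=Ro.from_euler('xyz',o["ee_rot"],degrees=True).as_matrix();A[:3,3]=o["eef_pos"]
W=A@T;c=dict(w);c["R"]=W[:3,:3].T;c["t"]=-W[:3,:3].T@W[:3,3]
np.savez("w1.npz",R=c["R"],t=c["t"],fx=c["fx"],fy=c["fy"],cx=c["cx"],cy=c["cy"])
print(proj(c,np.array([477.5,116.5,112])),proj(c,np.array([576.6,254.6,235])))
cv2.imwrite("pics/w1.png",w["color"])
```

```text
[[-0.0, -0.97, -0.25, 73.41], [1.0, -0.0, 0.0, 0.24], [-0.0, -0.25, 0.97, -180.23], [0.0, 0.0, 0.0, 1.0]] 418.963145480666 320.92136371712485 241.418778363351 [477.28137291 118.3507786  200.63921543] [-1.79991622e+02  1.00407368e-01 -1.72473491e+02]
(np.float64(317.16771210570687), np.float64(246.7524292405962)) (np.float64(590.3827122076517), np.float64(567.229686747075))
```

View pics/w1.png

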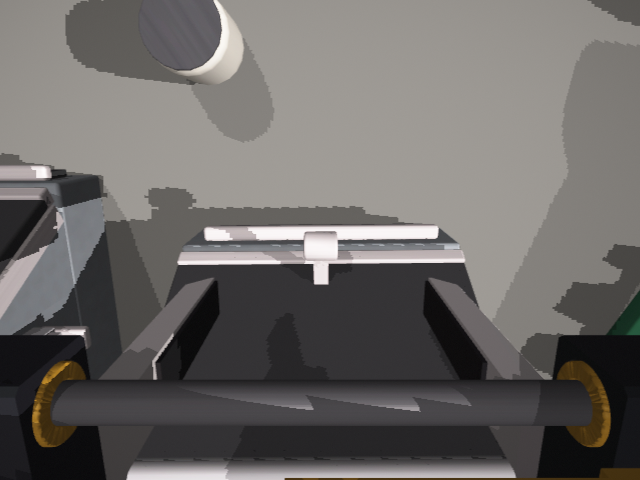

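>>> step_arm(
  increments=[
    [0,0,3,0,0,0,-1],
    [0,0,6,0,0,0,-1],
    [0,0,9,0,0,0,-1],
    [0,0,10.7,0,0,0,-1],
    [0,0,10.7,0,0,0,0.6],
    [0,0,10.7,0,0,0,1],
    [0,0,10.7,0,0,0,1],
    [0,0,10.7,0,0,0,1],
  ],
  newtons=30,
)

```text
time_s: 2.75
eef_pos: [478.0, 117.9, 94.1]
ee_rot: [-180.0, 0.2, -172.5]
wrist_force: [0.0, -0.3, 0.5]
finger_gap: 0.696
```

Run:
```python
from h import *
print(r.get_obs())
# arc plan: tool x ~ -local x (out of locker is +), up is -z ; cm
e0=np.arctan2(-88,97)
for th in np.arange(0,1.561,.05): print(round(th,2),np.round([(131*np.cos(e0+th)-97)/10,0,-(131*np.sin(e0+th)+88)/10],2))
```

```text
{'time_s': 2.75, 'joint_positions': array([ 6.38738387e-01,  4.13260988e-01,  1.16824940e+02, -1.76105942e-03,
        6.25890730e+01, -9.68446432e+01]), 'qd': array([-0.06116997,  0.12408065,  0.44209843,  0.04351416, -0.22677651,
       -0.05074044]), 'joint_torque': array([ 2.74762174e-02, -2.79278916e+01, -2.76893824e+01, -2.14041449e-02,
        6.99707167e-02,  1.41519322e-04]), 'eef_pos': array([478.01459142, 117.92852542,  94.06163714]), 'ee_rot': array([-1.79977860e+02,  1.71308721e-01, -1.72515777e+02]), 'wrist_force': array([ 0.01104138, -0.28164727,  0.46435955]), 'ft_torque': array([ 0.05923587, -0.02731099,  0.03435567]), 'finger_gap': 0.6960753580992745}
0.0 [0. 0. 0.]
0.05 [ 0.43  0.   -0.49]
0.1 [ 0.83  0.   -1.01]
0.15 [ 1.21  0.   -1.55]
0.2 [ 1.56  0.   -2.1 ]
0.25 [ 1.88  0.   -2.67]
0.3 [ 2.17  0.   -3.26]
0.35 [ 2.43  0.   -3.86]
0.4 [ 2.66  0.   -4.47]
0.45 [ 2.86  0.   -5.09]
0.5 [ 3.03  0.   -5.73]
0.55 [ 3.17  0.   -6.37]
0.6 [ 3.28  0.   -7.01]
0.65 [ 3.35  0.   -7.66]
0.7 [ 3.39  0.   -8.32]
0.75 [ 3.4   0.   -8.97]
0.8 [ 3.37  0.   -9.63]
0.85 [  3.32   0.   -10.28]
0.9 [  3.23   0.   -10.93]
0.95 [  3.1    0.   -11.57]
1.0 [  2.95   0.   -12.21]
1.05 [  2.76   0.   -12.84]
1.1 [  2.55   0.   -13.45]
1.15 [  2.3    0.   -14.06]
1.2 [  2.02   0.   -14.65]
1.25 [  1.71   0.   -15.23]
1.3 [  1.38   0.   -15.79]
1.35 [  1.01   0.   -16.34]
1.4 [  0.62   0.   -16.87]
1.45 [  0.21   0.   -17.37]
1.5 [ -0.23   0.   -17.86]
1.55 [ -0.7    0.   -18.32]
```

>>> step_arm(
  increments=[
    [0,0,0,0,0,0,1],
    [0,0,0,0,0,0,1],
    [0,0,0,0,0,0,1],
    [0,0,0,0,0,0,1],
    [0,0,0,0,0,0,1],
    [0,0,0,0,0,0,1],
    [0,0,0,0,0,0,1],
    [0,0,0,0,0,0,1],
  ],
)

```text
time_s: 3.55
eef_pos: [476.8, 117.8, 92.4]
ee_rot: [-180.0, -0.0, -172.5]
wrist_force: [-0.9, 0.4, -0.3]
finger_gap: 0.225
```

>>> step_arm(
  increments=[
    [0.21,0,-0.24,0,0,0,1],
    [0.43,0,-0.49,0,0,0,1],
    [0.83,0,-1.01,0,0,0,1],
    [1.21,0,-1.55,0,0,0,1],
    [1.56,0,-2.1,0,0,0,1],
    [1.88,0,-2.67,0,0,0,1],
    [2.17,0,-3.26,0,0,0,1],
    [2.43,0,-3.86,0,0,0,1],
  ],
)

```text
time_s: 4.35
eef_pos: [452.2, 114.4, 131.3]
ee_rot: [-180.0, -0.0, -172.5]
wrist_force: [3.6, -1.1, -6.9]
finger_gap: 0.228
```

>>> step_arm(
  increments=[
    [0.23,0,-0.61,0,0,0,1],
    [0.43,0,-1.23,0,0,0,1],
    [0.6,0,-1.87,0,0,0,1],
    [0.74,0,-2.51,0,0,0,1],
    [0.85,0,-3.15,0,0,0,1],
    [0.92,0,-3.8,0,0,0,1],
    [0.96,0,-4.46,0,0,0,1],
    [0.97,0,-5.11,0,0,0,1],
  ],
)

```text
time_s: 5.15
eef_pos: [442.8, 113.1, 182.5]
ee_rot: [-180.0, -0.1, -172.5]
wrist_force: [1.8, -5.1, -6.0]
finger_gap: 0.233
```

>>> step_arm(
  increments=[
    [-0.03,0,-0.66,0,0,0,1],
    [-0.08,0,-1.31,0,0,0,1],
    [-0.17,0,-1.96,0,0,0,1],
    [-0.3,0,-2.6,0,0,0,1],
    [-0.45,0,-3.24,0,0,0,1],
    [-0.64,0,-3.87,0,0,0,1],
    [-0.85,0,-4.48,0,0,0,1],
    [-1.1,0,-5.09,0,0,0,1],
  ],
)

```text
time_s: 5.95
eef_pos: [453.1, 114.6, 232.3]
ee_rot: [-180.0, -0.2, -172.5]
wrist_force: [0.9, -5.0, -9.0]
finger_gap: 0.229
```

Run:
```python
from h import *
c=cams.camera("scene");cv2.imwrite("pics/s1.png",c["color"][130:430,180:500].repeat(2,0).repeat(2,1))
```

```text
(no output)
```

View pics/s1.png

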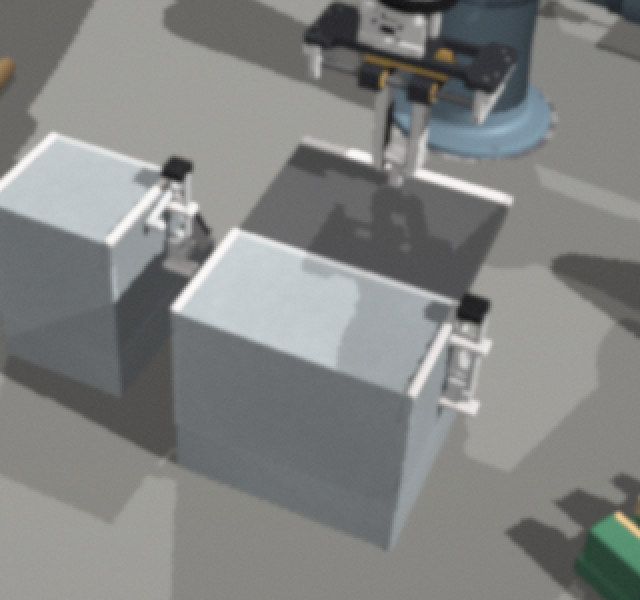

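The door is up past level, and the fingers hold the handle at crop (397,165). The slim door is still shut. I'll carry on to about 1.52.

>>> step_arm(
  increments=[
    [-0.28,0,-0.59,0,0,0,1],
    [-0.59,0,-1.17,0,0,0,1],
    [-0.92,0,-1.73,0,0,0,1],
    [-1.29,0,-2.28,0,0,0,1],
    [-1.68,0,-2.81,0,0,0,1],
    [-2.09,0,-3.31,0,0,0,1],
    [-2.53,0,-3.8,0,0,0,1],
    [-2.7,0,-4.0,0,0,0,1],
  ],
)

```text
time_s: 6.8
eef_pos: [481.0, 118.5, 273.4]
ee_rot: [180.0, -0.0, -172.5]
wrist_force: [-1.6, -4.4, -7.0]
finger_gap: 0.232
```

>>> step_arm(
  increments=[
    [0,0,0,0,0,0,1],
    [0,0,0,0,0,0,1],
    [0,0,0,0,0,0,1],
    [0.4,0,0.45,0,0,0,1],
    [0.7,0,0.8,0,0,0,1],
    [0.8,0,0.9,0,0,0,1],
    [0.8,0,0.9,0,0,0,1],
    [0.8,0,0.9,0,0,0,1],
  ],
)

```text
time_s: 7.6
eef_pos: [473.4, 117.4, 264.7]
ee_rot: [-180.0, 0.1, -172.5]
wrist_force: [0.1, -2.3, 0.9]
finger_gap: 0.229
```

The vertical force has dropped to about zero, so the stay is carrying the door. I'll open the fingers now.

>>> step_arm(
  increments=[
    [0,0,0,0,0,0,-0.5],
    [0,0,0,0,0,0,-0.5],
    [0,0,0,0,0,0,-0.5],
    [0,0,0,0,0,0,-0.5],
    [0,0,0,0,0,0,-0.5],
    [0,0,0,0,0,0,-0.5],
    [0,0,-0.5,0,0,0,-0.5],
    [0,0,-2,0,0,0,-0.5],
  ],
)

```text
time_s: 8.4
eef_pos: [472.0, 117.3, 283.4]
ee_rot: [180.0, -0.2, -172.5]
wrist_force: [0.6, -0.6, 1.0]
finger_gap: 0.751
```

>>> step_arm(
  increments=[
    [0,0,-4,0,0,0,-0.5],
    [0,0,-8,0,0,0,0],
    [0,0,-10,0,0,0,1],
    [0,0,-10,0,0,0,1],
    [0,0,-10,0,0,0,1],
    [0,0,-10,0,0,0,1],
    [0,0,-10,0,0,0,1],
    [0,0,-10,0,0,0,1],
  ],
)

```text
time_s: 9.2
eef_pos: [472.5, 117.3, 382.8]
ee_rot: [180.0, -0.1, -172.5]
wrist_force: [-0.4, -0.2, -0.8]
finger_gap: 0.189
```

Run:
```python
from h import *
c=cams.camera("scene");cv2.imwrite("pics/s2.png",c["color"][130:430,180:500].repeat(2,0).repeat(2,1))
# above pad, pointing down; jaw yaw so that body long axis (tool y) runs along local y (keep yaw)
P=np.array([577,256.5,330]);print(rel(P,[180,0,187.6]))
```

```text
(array([-12.17,  12.45,   5.29]), array([ 0.01, -0.1 , -0.13]))
```

View pics/s2.png

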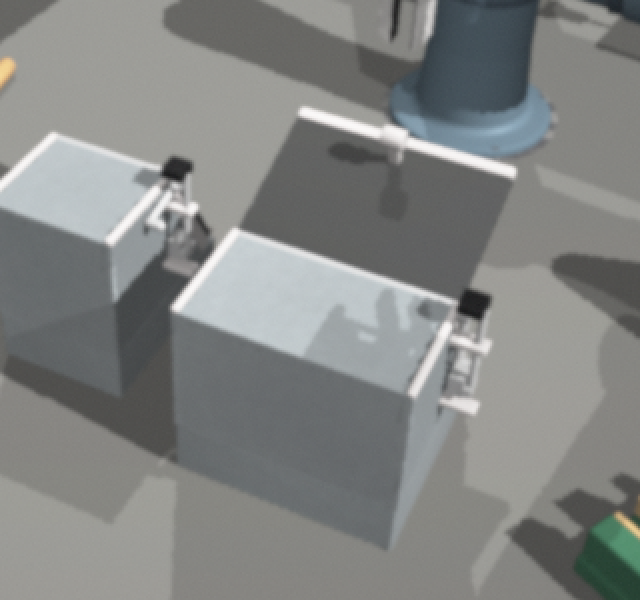

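The door stands open by itself, with the handle free at crop (396,135), and the gripper is clear. The slim door is shut. Next I'll move above the pad.

>>> step_arm(
  increments=[
    [-2.4,2.5,0,0,0,0,1],
    [-4.9,5,0,0,0,0,1],
    [-7.3,7.5,0,0,0,0,1],
    [-9.7,10,1,0,0,0,1],
    [-12.2,12.4,3,0,0,0,1],
    [-12.2,12.4,5.3,0,0,0,1],
    [-12.2,12.4,5.3,0,0,0,1],
    [-12.2,12.4,5.3,0,0,0,1],
  ],
)

```text
time_s: 10.05
eef_pos: [577.5, 255.9, 330.9]
ee_rot: [-180.0, -0.1, -172.5]
wrist_force: [0.5, -1.4, 0.8]
finger_gap: 0.005
```

Run:
```python
from h import *
o=r.get_obs();w=cams.camera("wrist");T=w["T_tool_cam"];print(o["eef_pos"],o["finger_gap"])
A=np.eye(4);A[:3,:3]=Ro.from_euler('xyz',o["ee_rot"],degrees=True).as_matrix();A[:3,3]=o["eef_pos"]
W=A@T;c=dict(w);c["R"]=W[:3,:3].T;c["t"]=-W[:3,:3].T@W[:3,3]
np.savez("w2.npz",**{k:c[k] for k in("R","t","fx","fy","cx","cy")})
print(np.round(proj(c,np.array([577,256.5,235])),1), np.round(proj(c,np.array([575.5,243.,235])),1))
cv2.imwrite("pics/w2.png",w["color"])
```

```text
[577.47121012 255.9203053  330.88335786] 0.005418632763335934
[320.9 243.8] [301.5 239.2]
```

View pics/w2.png

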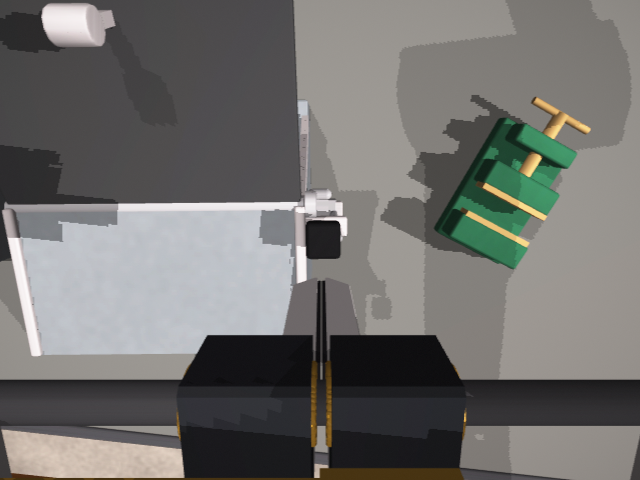

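The pad is at pixel (323,240), about 2.5 mm from the prediction. The fingers are shut and the handle is at (75,25), well clear. I'll go down to just above the pad, then press.

>>> step_arm(
  increments=[
    [0.2,0.1,3,0,0,0,1],
    [0.2,0.1,6,0,0,0,1],
    [0.2,0.1,8.5,0,0,0,1],
    [0.2,0.1,9.2,0,0,0,1],
    [0.2,0.1,9.7,0,0,0,1],
    [0.2,0.1,10,0,0,0,1],
    [0.2,0.1,10,0,0,0,1],
    [0.2,0.1,10,0,0,0,1],
  ],
)

```text
time_s: 10.9
eef_pos: [576.5, 256.8, 233.6]
ee_rot: [-180.0, 0.2, -172.5]
wrist_force: [-2.7, -1.2, 5.5]
finger_gap: 0.005
```

>>> step_arm(
  increments=[
    [0,0,0.3,0,0,0,1],
    [0,0,0.6,0,0,0,1],
    [0,0,0.9,0,0,0,1],
    [0,0,0.9,0,0,0,1],
    [0,0,0.9,0,0,0,1],
    [0,0,0.9,0,0,0,1],
    [0,0,0.9,0,0,0,1],
    [0,0,0.9,0,0,0,1],
  ],
)

```text
time_s: 11.7
eef_pos: [576.4, 256.8, 223.2]
ee_rot: [-180.0, 0.1, -172.5]
wrist_force: [-0.4, -1.2, 5.2]
finger_gap: 0.004
```

>>> step_arm(
  increments=[
    [0,0,0.1,0,0,0,1],
    [0,0,0.1,0,0,0,1],
    [0,0,0.1,0,0,0,1],
    [0,0,0.1,0,0,0,1],
    [0,0,0.1,0,0,0,1],
    [0,0,0.1,0,0,0,1],
    [0,0,0.1,0,0,0,1],
    [0,0,0.1,0,0,0,1],
  ],
)

```text
time_s: 12.5
eef_pos: [576.4, 256.8, 222.2]
ee_rot: [-180.0, 0.1, -172.5]
wrist_force: [-1.1, -1.1, 5.3]
finger_gap: 0.003
```

Run:
```python
from h import *
c=cams.camera("scene");cv2.imwrite("pics/s3.png",c["color"][130:430,180:500].repeat(2,0).repeat(2,1))
```

```text
(no output)
```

View pics/s3.png

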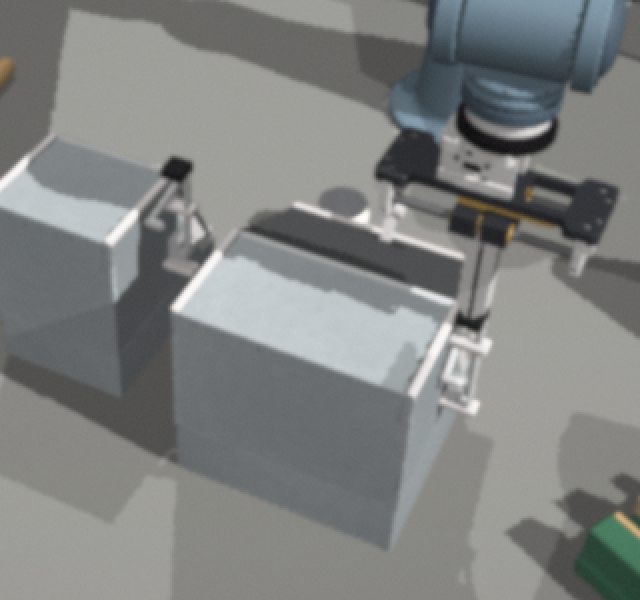

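The door is sinking and already well below the catch, its edge running from crop (295,207) to (462,255). The finger tip is holding the pad down at (470,322). I'll lift straight up, wait and check.

>>> step_arm(
  increments=[
    [0,0,0,0,0,0,1],
    [0,0,0,0,0,0,1],
    [0,0,-1,0,0,0,1],
    [0,0,-3,0,0,0,1],
    [0,0,-6,0,0,0,1],
    [0,0,-10,0,0,0,1],
    [0,0,-14,0,0,0,1],
    [0,0,-16,0,0,0,1],
  ],
)

```text
time_s: 13.35
eef_pos: [576.3, 257.4, 385.5]
ee_rot: [179.9, 0.3, -172.5]
wrist_force: [0.3, 0.0, 1.4]
finger_gap: 0.004
```

>>> step_arm(
  increments=[
    [0,4,0,0,0,0,1],
    [0,8,0,0,0,0,1],
    [0,12,0,0,0,0,1],
    [0,16,0,0,0,0,1],
    [0,20,0,0,0,0,1],
    [0,20,0,0,0,0,1],
    [0,20,0,0,0,0,1],
    [0,20,0,0,0,0,1],
  ],
)

```text
time_s: 14.15
eef_pos: [549.8, 454.5, 380.9]
ee_rot: [-180.0, -0.0, -172.6]
wrist_force: [-0.1, -0.0, -0.4]
finger_gap: 0.006
```

>>> step_arm(
  increments=[
    [0,0,0,0,0,0,1],
    [0,0,0,0,0,0,1],
    [0,0,0,0,0,0,1],
    [0,0,0,0,0,0,1],
    [0,0,0,0,0,0,1],
    [0,0,0,0,0,0,1],
    [0,0,0,0,0,0,1],
    [0,0,0,0,0,0,1],
  ],
)

```text
time_s: 14.95
eef_pos: [549.6, 455.2, 381.0]
ee_rot: [180.0, -0.0, -172.5]
wrist_force: [0.8, -0.1, -0.9]
finger_gap: 0.003
```

>>> step_arm(
  increments=[
    [0,0,0,0,0,0,1],
    [0,0,0,0,0,0,1],
    [0,0,0,0,0,0,1],
    [0,0,0,0,0,0,1],
    [0,0,0,0,0,0,1],
    [0,0,0,0,0,0,1],
    [0,0,0,0,0,0,1],
    [0,0,0,0,0,0,1],
  ],
)

```text
time_s: 15.75
eef_pos: [549.6, 455.1, 381.1]
ee_rot: [180.0, -0.0, -172.5]
wrist_force: [0.0, -0.8, -0.4]
finger_gap: 0.006
```

>>> step_arm(
  increments=[
    [0,0,0,0,0,0,1],
    [0,0,0,0,0,0,1],
    [0,0,0,0,0,0,1],
    [0,0,0,0,0,0,1],
    [0,0,0,0,0,0,1],
    [0,0,0,0,0,0,1],
    [0,0,0,0,0,0,1],
    [0,0,0,0,0,0,1],
  ],
)

```text
time_s: 16.55
eef_pos: [549.6, 455.1, 381.0]
ee_rot: [180.0, -0.0, -172.5]
wrist_force: [0.0, -0.2, 0.3]
finger_gap: 0.002
```

Run:
```python
from h import *
c=cams.camera("top");cv2.imwrite("pics/t2.png",c["color"])
a=cv2.imread("pics/top0.png")
d=cv2.absdiff(a,c["color"])[262:300,240:345].max(2);print("door-edge diff",d.mean(),(d>60).sum());d=cv2.absdiff(a,c["color"])[262:300,385:460].max(2);print("slim",d.mean(),(d>60).sum())
```

```text
door-edge diff 1.806766917293233 0
slim 6.963157894736842 0
```

View pics/t2.png

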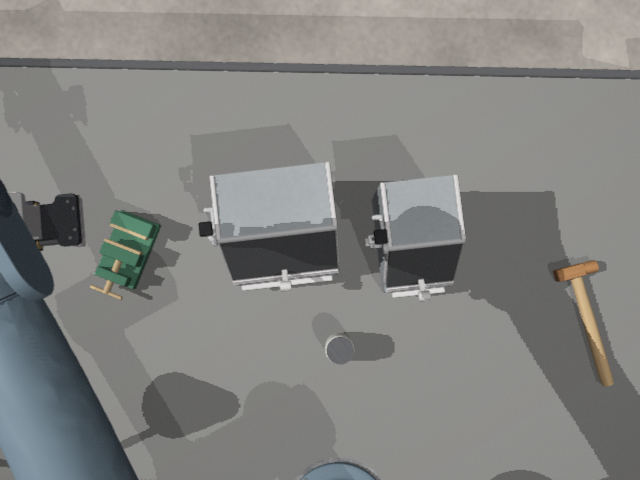

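The wide door is shut again, matching the first picture (handle at (285,282), no changed pixels). The slim door and the other objects haven't moved, and the arm is clear.

```bash
python3 -c "
from bench import r
print(r.sign_off())"
```

```text
the job is handed in; nothing more can be done
None
```

The job is done and handed in at about 16.6 s on the robot's clock, well inside the 58 s limit.

- **Raising:** I gripped the wide door's handle by its ends and raised it to about 1.5 rad. As I eased it back, the vertical force dropped to about zero. I let go and moved clear, and a picture showed the door standing open by itself.
- **Release:** I pressed the pad about 13 mm and held it for about a second (5 N). A picture showed the door sinking below the catch before I lifted off.
- **Final checks:** The last top view has no significantly changed pixels at the wide door's lower edge compared with the start, so it is fully shut. The slim door's region shows only a faint shading change, so I take it as shut and untouched. The arm was clear, with the wrist force near zero.

No check failed. The measured pad and handle positions agreed with the given sizes to within about 3 mm.

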